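# Close the polishing bench's dust box

## Task

Refit the loose aluminium cover on the grey dust box: tilt it, hook its narrow tongue under the box's overhanging lip, and lower the other edge until the cover lies flat and fully down in its recess. Then swing the box's pivoted retaining bar over the cover's edge, all the way to its stop post. If the bar is in the way, swing it aside first, and leave the other things on the bench where they are.

Things in the scene. Friction and masses are not known exactly. Their poses are not given: they have to be found in the camera images.
- dustbox: Fixed grey steel box, 200 mm long (its x -97.5 to 102.5), 128 mm wide (y +-64), open recess on top. Origin: centre of underside, z up. Yaw about +90 deg: the +x end (lip) is at the left seen from the robot, the -x end (bar) at the right. A block at the -x, -y corner carries the bar's pivot. A round flange sticks out 12 mm low on the -y side.
- recess (a point): Centre of the cover's recess at the height of the ledge the cover rests on (box x 0, y 0, z 50); box axes. Recess: x -77.5 to 77.5, y -48 to 48. Ledge 12 mm wide at the sides, 22.5 mm at the ends, round a well. The rim is 10 mm above the ledge (box z 60) on the -x end and both sides.
- lip (a point): Middle of the lower front edge of the lip at the box's +x end (box x 63.5, y 0, z 63); box axes. The lip spans the whole width, is 6 mm thick and covers the recess from here to its +x end wall, 14 mm on: the slot under it is 13 mm high and 14 mm deep.
- stop (a point): Top of the round stop post, 12 mm diameter, outside the recess on the box's +y side (box x -58.5, y 77, z 71). The closed bar lies against it.
- bar (a joint): Angle of the dark steel retaining bar on its upright pivot. 0: closed, along the box's +y over the -x edge of the recess, against the stop post. Grows to 1.3 rad as the free end swings outward to the box's -x (anticlockwise from above). Stays where left; 0.5 N at the knob moves it. From 0.8 rad on it is clear of the cover. Bar: 28 mm wide, underside z 62, top z 70.
- bar_hinge (a point): Point on the bar's pivot axis at the bar's underside (box x -79.5, y -76, z 62). Turns with the bar: the bar reaches from here 147 mm along this point's +y.
- bar_knob (a point): Centre of the top of the upright round black knob (18 mm diameter, 34 mm high, from z 70 to z 104) near the bar's free end, 142 mm from the pivot axis.
- cover: Loose aluminium plate, about 0.28 kg, right way up on the mat. 150 mm long (x +-75), 90 wide, 6 thick; its last 20 mm at +x is a tongue 66 wide. Origin: centre of underside; x to the tongue. Strip along the -x edge: 15 wide, 4 mm above the plate. Home: x along the box's x, underside at box z 50, strip flush with the rim, clearance 2.5 mm at each end, 3 mm at each side.
- cover_tongue (a point): Middle of the lower edge of the cover's tongue (cover x 75, z 0), axes as the cover's.
- cover_free (a point): Middle of the lower edge of the cover's other end, with the strip (cover x -75, z 0), axes as the cover's.
- cover_grip (a point): Point in the cover's grip, an upright solid rib across its middle (cover x 0): 12 mm thick in x, 60 mm long in y, top 42 mm above the underside. This point: 30 mm above the underside, cover y 0.
- mat: Fixed thin black rubber mat, 220 x 180 mm, 4 mm high, under the cover. Origin: centre of its underside.
- compound: Bystander: reddish-brown bar of polishing compound, 34 x 88 x 28 mm, on the mat by the cover. Origin: centre of the underside.
- jar: Bystander: amber bottle, 56 mm diameter, 150 mm high, standing by the box's -y side. Origin: centre of the underside.
- wheel: Bystander: tan buffing wheel lying flat, 86 mm diameter, 28 mm high at the hub, by the box's +y side. Origin: centre of the underside.
- driver: Bystander: screwdriver lying beyond the working area.
- brush: Bystander: brush lying beyond the working area.
- can: Bystander: plain metal can, 66 mm diameter, 110 mm high, beyond the working area. Origin: centre of the underside.
- spanner: Bystander: spanner lying at the left of the working area.
Not all that is in view belongs to the job. What is shaped like the cover but pink or red is not meant.

How it is judged (in metres and radians):
On the way, in this order (a step that is already met when the one before it is completed fails the run):
1. the cover, still tilted (its free edge more than 6.5 mm above the ledge), has its tongue in the slot under the lip, at least 2 mm in (x of cover_tongue in the frame of dustbox above 0.0655 m and z of cover_tongue in the frame of dustbox between 0.045 and 0.06 m and y of cover_tongue in the frame of dustbox between -0.02 and 0.02 m and z of cover_free in the frame of dustbox above 0.0565 m), for 0.1 s.
2. the cover lies flat and fully down in its recess, tongue under the lip, with the bar not yet over it (x of cover_tongue in the frame of dustbox between 0.069 and 0.08 m and y of cover_tongue in the frame of dustbox between -0.006 and 0.006 m and z of cover_tongue in the frame of dustbox between 0.045 and 0.0525 m and z of cover_free in the frame of dustbox between 0.045 and 0.0525 m and angle between cover's own z axis and vertical below 0.03 rad and angle between the x axis of cover and the x axis of dustbox, either way round below 0.05 rad and value of joint bar above 0.3 rad), for 0.2 s.
3. the bar is swung over the cover's edge to its stop (x of cover_tongue in the frame of dustbox between 0.069 and 0.08 m and y of cover_tongue in the frame of dustbox between -0.006 and 0.006 m and z of cover_tongue in the frame of dustbox between 0.045 and 0.0525 m and z of cover_free in the frame of dustbox between 0.045 and 0.0525 m and angle between cover's own z axis and vertical below 0.03 rad and angle between the x axis of cover and the x axis of dustbox, either way round below 0.05 rad and value of joint bar below 0.06 rad), for 0.2 s.
At the end, for the whole second after the job is handed in: The cover lies flat (within 0.03 rad) and fully down in the recess (both ends within 2.5 mm of the ledge), in line with the box (0.05 rad), tongue at least 5.5 mm under the lip, at rest; the bar is over its edge within 0.06 rad of the stop (all of step 3 and linear speed of cover below 0.02 m/s and angular speed of cover below 0.1 rad/s); the robot touches nothing.
It fails at once if a bystander (compound bar, bottle, wheel, screwdriver, brush, can or spanner) is moved by more than 30 mm (distance of any of compound, jar, wheel, driver, brush, can, spanner from where it was at the start of the episode above 0.03 m).
It also fails if it takes over 64 s, if anything falls off the work surface, if the arm or the gripper's body presses on something with over 40 N, if the wrist force passes 120 N, or if a joint passes its speed limit or range.

## Robot

A 6-joint arm with a two-finger parallel gripper is mounted at the origin on the work surface. World frame = base frame: x ahead of the robot, y to its left, z up, the work surface at z = 0. Lengths are in m, angles in degrees, forces in N, time in s.
With the tool pointing down it reaches from about 0.3 to 0.75 m from the base axis. Payload 8.5 kg.
Tool frame: the origin (TCP) lies midway between the tips of the shut fingers; the grasp point (between the pads) lies 19 mm behind it; z points along the fingers, y is the line along which they close (so a half turn about z gives the same grasp; the last joint's range is limited). The gripper opens to 85 mm and grips with 20 to 120 N. Pads are 22 mm wide; open, the fingers measure 114 mm over their backs; the gripper's body (76 mm by 85 mm) begins 54 mm behind the grasp point. The pads swing forward as they close: fully open they stand 13 mm farther back than shut.
Start: joints at [53.211, 21.807, 74.336, -0, 83.858, -12.336], TCP at [0.228, 0.501, 0.231] pointing down, gripper open.
Joint ranges: [-178.18, 178.18], [-50.72, 133.34], [12.68, 142.11], [-81.47, 261.47], [9.98, 163.14], [-165.26, 165.26]. Speed limits (degrees/s): [136.94, 136.94, 180, 180, 180, 180].

## Interface

Orientations are given as a 3x3 rotation matrix whose columns are the frame's x, y, z axes.
In Python, from rig import monitor, optics, close_job, models gives the robot as it stands.
- The arm moves only by the tool step_arm, never from a script. Its arguments are lists of equal length, an entry for each row: "fingers": the closure, from -1 (fully open) to 1 (shut); "travel": the shift along the tool's x, y, z scaled (see below), a list of three; "twist": the turn about the tool's z scaled (see below). In form: {"fingers": [fingers, ...], "travel": [[tx, ty, tz], ...], "twist": [twist, ...]}. A call has 1 to 10 rows; each row shifts and turns the commanded pose from where the row before left it, along the tool's axes as they then stand; what a row does not reach is not made up. The controller multiplies each number of a shift by 100 mm and each number of a turn by pi rad. A row lasts 1/8 s, in which the tool goes at most 62.5 mm and 10.7 degrees, less where a joint would pass 70% of its speed; a pose out of reach is approached as far as the arm can. A call with a number of a shift or a turn outside -1 to 1 is refused whole. A call with a gripper value outside its range is refused whole. The fingers move at their own pace and stop on an object; "force" is the grip in N (left out, the last holds). Time passes only in rows, so rows that do not move let the fingers close. It gives the time, the measured TCP pose, the force, the opening and the grip force at its end, in the units of the state.
- monitor.observe(): the state, without advancing time (a new reading comes with each control period).
- optics.get_image(name): name is "side" or "top"; returns (picture, depth): 420x560x3 uint8, blue, green, red; 420x560 float32, m along the optical axis (not along the pixel's ray), 0 where there is no reading.
- optics.get_calibration(name): a dict with "vertical_fov" (degrees; the focal length in pixels is half the picture's height over the tangent of half this angle, whatever the lens; pixels are square), "cx", "cy" (the principal point, pixels), "distortion" ([k1, k2, p1, p2, k3] as OpenCV has them; the pictures are not rectified), "world_from_camera" (4x4, takes a point from camera to world coordinates). Camera axes: x right, y up, looking along -z (the intrinsics and any distortion apply to the point x, -y, -z); pixel columns grow to the right and rows downward; lengths in m; the calibration is good to about 2 mm. A picture is of the moment at which its call begins. get_calibration takes no time and is no camera call.
- close_job(): hands the job in; it is judged then, once.
Trained networks look in the newest picture that a camera, given by its name, has taken for a name from the list of things; names that differ only in an ending like _2 or _b are one class to them, and where a whole thing is asked for, a point or a joint stands for the part that bears it (a point fixed in the world has none). Each returns a list of dicts, best first, with "confidence" (0 to 1); they miss things now and then, are a little off and sometimes report something else, mostly with a low value. They report only what shows in the picture. A call takes as long as a camera call. They do not tell look-alikes from the thing itself.
- models.trace(camera, query): "mask" (420x560 bool, what is visible of it) and "point" ([column, row] in pixels, amid what is visible of it).
- models.landmark_of(camera, query): "point" ([column, row] in pixels: a listed point, or the origin of a listed thing).
The state is a dict: "time_s": time; "q": joint angles; "qvel": joint speeds; "joint_efforts": joint torques, N m; "position": TCP position; "tool_rot": TCP orientation; "ft_force": force on the tool from outside, world axes, zero at the start; "wrist_torque": the same for the moment, N m; "grip_width": finger opening in m; "gripper_force": force on a finger pad.
Only numpy, scipy, OpenCV 4.12 (cv2) and the standard library are available. Lean on these libraries where they do the work, as an engineer would, in place of code of your own. Each camera call takes 0.05 s, during which the arm holds its last target. There are 200 camera calls.

## Working session

There is one attempt and no reset: what is moved stays moved. The work goes in short steps, Python scripts to look and compute and a tool call to move; the robot and the scene stay as the last step left them, time stands still between calls to the robot, and variables do not carry over. Pictures are saved under pics/ and viewed, at most 10 in all, crops included, and the job is handed in when it is done.

Besides the shell and the picture viewer there is one more tool, called after "Request:" by a JSON object that holds its "name" and its "arguments". step_arm: Moves the arm, as the interface text tells. Its arguments: {"type":"object","properties":{"fingers":{"type":"array","items":{"type":"number"}},"travel":{"type":"array","items":{"type":"array","items":{"type":"number"}}},"twist":{"type":"array","items":{"type":"number"}},"force":{"type":"number"}},"required":["fingers","travel","twist"]}

```bash
ls; mkdir -p pics; python3 - <<'E'
from rig import monitor, optics
import cv2
s=monitor.observe();print(s)
for n in("side","top"):
    p,d=optics.get_image(n);cv2.imwrite(f"pics/{n}0.png",p);print(n,optics.get_calibration(n))
E
```

```text
pics
{'time_s': 0.0, 'q': array([ 5.32100289e+01,  2.18428044e+01,  7.43877284e+01, -6.83492787e-04,
        8.38568907e+01, -1.23346046e+01]), 'qvel': array([-0.00040998, -0.01594048, -0.05497492,  0.08639597, -0.06909704,
       -0.01990442]), 'joint_efforts': array([-6.30348695e-04, -4.48467457e+01, -2.31271541e+01, -2.73299238e-04,
        4.80938761e-03,  6.71255452e-05]), 'position': array([0.22749902, 0.50040856, 0.23067726]), 'tool_rot': array([[-9.10284432e-01,  4.13982409e-01, -9.04293615e-04],
       [ 4.13983277e-01,  9.10283657e-01, -1.22904013e-03],
       [ 3.14362704e-04, -1.49313853e-03, -9.99998836e-01]]), 'ft_force': array([-0.46558635,  0.12787436,  0.93450567]), 'wrist_torque': array([-0.05148119, -0.00592973,  0.01156885]), 'gripper_force': 0.0, 'grip_width': 0.0849460277041432}
side {'vertical_fov': 42.0031244384342, 'cx': 287.2159664502523, 'cy': 213.80907762895717, 'distortion': array([-0.05443695,  0.        ,  0.        ,  0.        ,  0.        ]), 'world_from_camera': array([[ 0.89739802,  0.32817552, -0.2949197 ,  0.20604145],
       [-0.4410089 ,  0.64638259, -0.62265616, -0.71248965],
       [-0.01370954,  0.68883262,  0.72479078,  0.98111012],
       [ 0.        ,  0.        ,  0.        ,  1.        ]])}
top {'vertical_fov': 50.4469824548259, 'cx': 278.98811439422184, 'cy': 213.04617691880225, 'distortion': array([0.02952746, 0.        , 0.        , 0.        , 0.        ]), 'world_from_camera': array([[ 0.02606342,  0.99814426, -0.05503396,  0.480678  ],
       [-0.99939008,  0.0272968 ,  0.0217798 ,  0.07813955],
       [ 0.02324163,  0.05443273,  0.99824692,  1.17037441],
       [ 0.        ,  0.        ,  0.        ,  1.        ]])}
```

View pics/top0.png

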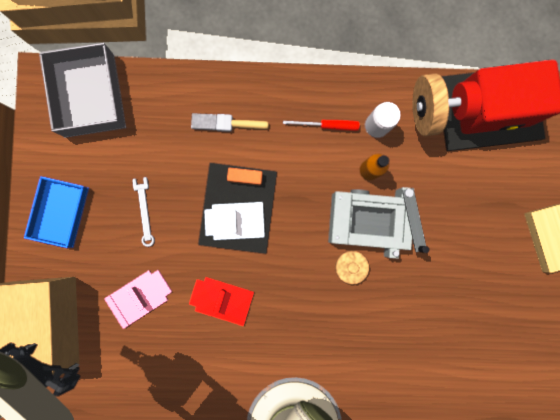

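View pics/side0.png

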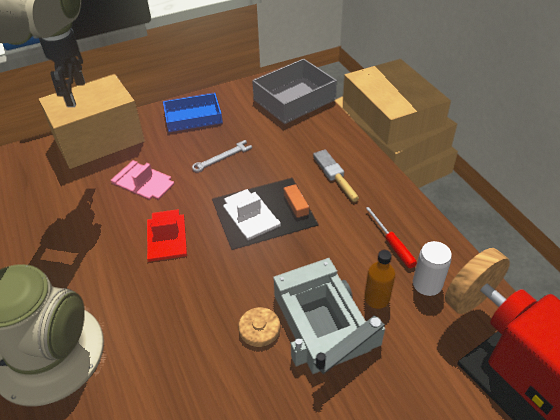

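Top view: white cover at (235,221) on the black mat; look-alikes are pink at (138,298) and red at (222,301). The white one fits: aluminium, on the mat, next to the compound (245,176). Box is at (370,222) with the lip left, the bar pivot at (408,192) and the knob at about (422,250), and the bar only partly open.

```bash
cat > h.py <<'E'
import numpy as np, cv2
from rig import monitor, optics, models
def cal(n):
    c=optics.get_calibration(n); f=210/np.tan(np.radians(c["vertical_fov"]/2))
    K=np.array([[f,0,c["cx"]],[0,f,c["cy"]],[0,0,1]]); return K,c["distortion"],c["world_from_camera"]
def ray(n,px):
    K,D,T=cal(n); u=cv2.undistortPoints(np.array(px,float).reshape(-1,1,2),K,D).reshape(-1,2)
    return np.c_[u[:,0],-u[:,1],-np.ones(len(u))]@T[:3,:3].T, T[:3,3]
def at_z(n,px,z):
    r,o=ray(n,px); return o+r*((z-o[2])/r[:,2])[:,None]
def proj(n,P):
    K,D,T=cal(n); p=(np.atleast_2d(P)-T[:3,3])@T[:3,:3]
    return cv2.projectPoints(p*[1,-1,-1],np.zeros(3),np.zeros(3),K,D)[0].reshape(-1,2)
def tri(pxs):
    A=np.zeros((3,3));b=np.zeros(3)
    for n,p in pxs.items():
        r,o=ray(n,[p]);r=r[0]/np.linalg.norm(r[0]);M=np.eye(3)-np.outer(r,r);A+=M;b+=M@o
    P=np.linalg.solve(A,b); return P,max(np.linalg.norm(proj(n,P)[0]-p) for n,p in pxs.items())
def cloud(n,d):
    v,u=np.mgrid[:420,:560]; r,o=ray(n,np.c_[u.ravel(),v.ravel()]); return (o+r*d.reshape(-1,1)).reshape(420,560,3)
def find(q,names=("side","top")):
    o={}
    for n in names:
        r=models.landmark_of(n,q)
        o[n]=[(np.round(x["point"],1).tolist(),round(float(x["confidence"]),2)) for x in r[:3]]
    return o
E
python3 - <<'E'
from h import *
np.set_printoptions(precision=4,suppress=True)
p,d=optics.get_image("top");ps,ds=optics.get_image("side")
np.savez("v0.npz",p=p,d=d,ps=ps,ds=ds)
for q in["cover","cover_tongue","cover_free","cover_grip","recess","lip","stop","bar_hinge","bar_knob","dustbox","compound","jar","wheel"]:
    o=find(q);print(q,o,end=' ')
    if all(o.values()): print(*tri({n:o[n][0][0] for n in o}))
    else: print()
C=cloud("top",d)
a=cv2.resize(p[155:255,185:285],None,fx=4,fy=4,interpolation=2);b=cv2.resize(p[175:275,320:440],None,fx=3.33,fy=4)
cv2.imwrite("pics/c1.png",np.hstack([a,b]))
E
```

```text
cover {'side': [([165.7, 238.9], 0.96), ([142.1, 181.0], 0.69), ([249.7, 212.6], 0.56)], 'top': [([139.8, 295.1], 0.82), ([222.1, 302.1], 0.79), ([235.3, 218.3], 0.78)]} [ 0.3137  0.4755 -0.2954] 10.210398443786202
cover_tongue {'side': [([165.3, 211.7], 0.97), ([161.8, 189.8], 0.84), ([238.8, 194.2], 0.71)], 'top': [([203.9, 223.0], 0.95), ([194.6, 290.5], 0.85), ([164.1, 282.2], 0.81)]} [0.4246 0.2578 0.0072] 36.26192527500394
cover_free {'side': [([118.6, 172.1], 0.96), ([163.5, 260.9], 0.91), ([266.0, 232.5], 0.61)], 'top': [([113.3, 313.8], 0.82), ([249.9, 309.0], 0.64), ([263.5, 216.3], 0.63)]} [0.2714 0.471  0.0022] 1.7626189796650042
cover_grip {'side': [([162.6, 227.7], 0.76), ([248.2, 205.5], 0.74), ([238.1, 194.0], 0.62)], 'top': [([219.6, 302.1], 0.77), ([136.1, 298.1], 0.64), ([233.0, 216.7], 0.62)]} [0.3127 0.1979 0.0284] 0.7200369482238576
recess {'side': [([325.5, 309.8], 0.97), ([245.7, 204.2], 0.38)], 'top': [([374.2, 221.3], 0.91), ([238.0, 204.1], 0.4)]} [ 0.5314 -0.1877  0.0534] 1.7917398916701446
lip {'side': [([308.9, 280.8], 0.76)], 'top': [([349.1, 216.6], 0.
[... 331 characters left out ...]
0830918
bar_knob {'side': [([321.6, 357.2], 0.63)], 'top': [([425.0, 247.5], 0.62)]} [ 0.4654 -0.299   0.0976] 0.5626364737905141
dustbox {'side': [([321.2, 322.2], 0.84)], 'top': [([366.5, 222.4], 0.62), ([201.3, 223.0], 0.24)]} [ 0.5291 -0.1799 -0.0015] 1.154214763949133
compound {'side': [([293.0, 204.6], 0.82), ([259.9, 214.9], 0.48)], 'top': [([245.3, 179.0], 0.63)]} [0.6298 0.1437 0.0094] 0.6570973984705026
jar {'side': [([373.6, 298.5], 0.77)], 'top': [([367.2, 168.5], 0.88), ([262.1, 215.6], 0.23)]} [ 0.667  -0.1779 -0.0058] 1.8716240431982523
wheel {'side': [([256.5, 328.5], 0.72)], 'top': [([350.5, 266.2], 0.97), ([395.7, 252.9], 0.68)]} [ 0.4074 -0.1369  0.0015] 1.8392724874848845
```

View pics/c1.png

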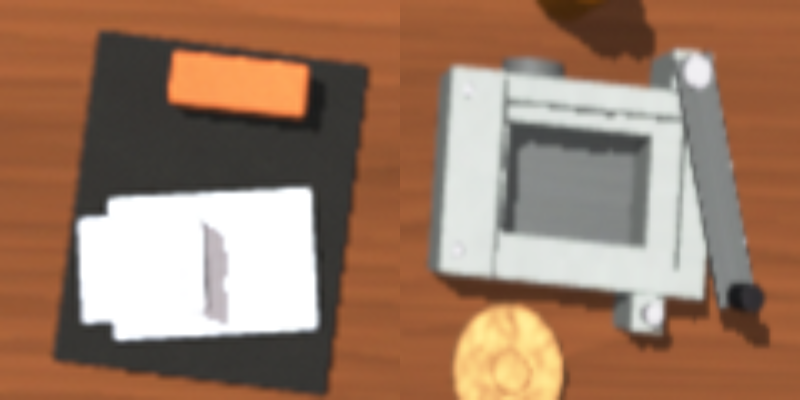

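```bash
python3 - <<'E'
from h import *
np.set_printoptions(precision=4,suppress=True)
v=np.load("v0.npz");p=v["p"].astype(int)
for n,d in(("top",v["d"]),("side",v["ds"])):
    C=cloud(n,d);X,Y,Z=C[...,0],C[...,1],C[...,2]
    for nm,(x0,x1,y0,y1) in dict(cover=(.44,.60,.09,.26),box=(.44,.62,-.31,-.06)).items():
        m=(X>x0)&(X<x1)&(Y>y0)&(Y<y1)&(d>0)
        h,e=np.histogram(Z[m],bins=np.arange(-.012,.12,.003));print(n,nm,[(round(a,3),int(c)) for a,c in zip(e,h) if c])
# cover in top, by whiteness
m=np.zeros((420,560),np.uint8);m[195:245,195:270]=(p[195:245,195:270].min(2)>110)
w=at_z("top",np.argwhere(m>0)[:,::-1],.010)[:,:2]
r=cv2.minAreaRect((w*1000).astype(np.float32));print("cover rect mm",r)
e=cv2.findContours(m,0,1)[0];e=max(e,key=cv2.contourArea)[:,0]
print("contour rect",cv2.minAreaRect((at_z("top",e,.010)[:,:2]*1000).astype(np.float32)))
C=cloud("top",v["d"]);q=(C[...,2]>.056)&(C[...,2]<.074)&(abs(C[...,0]-.53)<.09)&(C[...,1]>-.30)&(C[...,1]<-.06)
b=cv2.resize(((C[175:275,320:440,2])*2500).clip(0,255).astype(np.uint8),None,fx=6,fy=6,interpolation=0)
cv2.imwrite("pics/h.png",b)
E
```

```text
top cover [(np.float64(-0.012), 1), (np.float64(-0.009), 9), (np.float64(-0.006), 112), (np.float64(-0.003), 487), (np.float64(-0.0), 959), (np.float64(0.003), 778), (np.float64(0.006), 868), (np.float64(0.009), 474), (np.float64(0.012), 115), (np.float64(0.015), 15), (np.float64(0.018), 4), (np.float64(0.021), 1), (np.float64(0.024), 1), (np.float64(0.027), 2), (np.float64(0.03), 2), (np.float64(0.033), 2), (np.float64(0.036), 5), (np.float64(0.039), 29), (np.float64(0.042), 60), (np.float64(0.045), 23), (np.float64(0.048), 2)]
top box [(np.float64(-0.012), 2), (np.float64(-0.009), 83), (np.float64(-0.006), 590), (np.float64(-0.003), 1111), (np.float64(-0.0), 717), (np.float64(0.003), 179), (np.float64(0.006), 41), (np.float64(0.009), 27), (np.float64(0.012), 24), (np.float64(0.015), 51), (np.float64(0.018), 60), (np.float64(0.021), 33), (np.float64(0.024), 35), (np.float64(0.027), 26), (np.float64(0.03), 25), (np.float64(0.033), 26), (np.float64(0.036), 35), (np.float64(0.039), 35), (np.float64(0.042), 133), (np.float64(0.045), 411), (np.float64(0.048), 381), (np.float64(0.051), 14
[... 1464 characters left out ...]
), (np.float64(0.051), 648), (np.float64(0.054), 211), (np.float64(0.057), 416), (np.float64(0.06), 745), (np.float64(0.063), 220), (np.float64(0.066), 434), (np.float64(0.069), 1160), (np.float64(0.072), 410), (np.float64(0.075), 39), (np.float64(0.078), 11), (np.float64(0.081), 5), (np.float64(0.084), 8), (np.float64(0.087), 8), (np.float64(0.09), 10), (np.float64(0.093), 8), (np.float64(0.096), 7), (np.float64(0.099), 13), (np.float64(0.102), 38), (np.float64(0.105), 29)]
cover rect mm ((521.552734375, 169.67184448242188), (94.6388168334961, 154.43719482421875), 4.484692573547363)
contour rect ((521.552734375, 169.67184448242188), (94.6388168334961, 154.43719482421875), 4.484692573547363)
```

View pics/h.png

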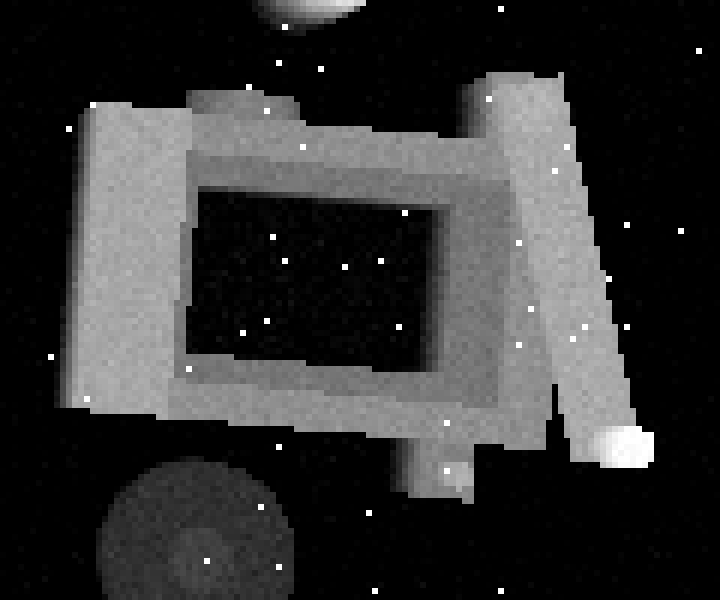

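```bash
cat > fit.py <<'E'
from h import *
from scipy.optimize import minimize
def box_h(x,y):
    h=np.zeros_like(x);i=lambda a,b,c,d:(x>a)&(x<b)&(y>c)&(y<d)
    h[i(-97.5,102.5,-64,64)]=60;h[i(-77.5,77.5,-48,48)]=50;h[i(-55,55,-36,36)]=20;h[i(63.5,102.5,-64,64)]=69
    return h
def cov_h(x,y,base):
    h=np.full_like(x,base);i=lambda a,b,c,d:(x>a)&(x<b)&(y>c)&(y<d)
    h[i(-75,55,-45,45)]=base+6;h[i(54,75,-33,33)]=base+6;h[i(-75,-60,-45,45)]=base+10;h[i(-6,6,-30,30)]=base+42
    return h
def fit(n,d,kind,x0,base=0,win=None):
    P=cloud(n,d)[d>0]*1000
    if win is None: win=130
    P=P[np.hypot(P[:,0]-x0[0],P[:,1]-x0[1])<win]
    if kind=="cover": P=P[(P[:,2]>base-12)]
    def cost(p):
        c,s=np.cos(p[2]),np.sin(p[2]);X=P[:,0]-p[0];Y=P[:,1]-p[1];x=c*X+s*Y;y=-s*X+c*Y
        if kind=="box":
            h=box_h(x,y);ok=(x>-75)&(y>-63.9-8)&(y<72)&~((abs(x)<56)&(abs(y)<37)&(P[:,2]<40))
        else: h=cov_h(x,y,base);ok=(abs(x)<83)&(abs(y)<53)
        r=np.minimum(abs(P[:,2]-p[3]-h),12)
        r[~ok]=6 if kind=="box" else 3
        return r.mean()
    b=None
    for k in range(3):
        s=np.array(x0,float) if b is None else b.x
        sim=np.vstack([s]+[s+e for e in np.diag([5,5,.05,3])/(k+1)])
        b=minimize(cost,s,method="Nelder-Mead",options=dict(initial_simplex=sim,maxiter=600))
    return b.x,b.fun
E
python3 - <<'E'
from fit import *
np.set_printoptions(precision=3,suppress=True)
v=np.load("v0.npz")
for n,k in(("top","d"),("side","ds")):
    print(n,"box",*fit(n,v[k],"box",[530,-180,1.5,0]));print(n,"cover",*fit(n,v[k],"cover",[521.5,169.7,1.6,0],base=4))
    C=cloud(n,v[k]);d=v[k];m=(C[...,2]>.092)&(C[...,2]<.115)&(np.hypot(C[...,0]-.465,C[...,1]+.30)<.03)&(d>0);print("knob",np.median(C[m],0),C[m].min(0),C[m].max(0))
E
```

```text
top box [ 529.029 -184.877    1.51    -2.378] 4.68144459411188
top cover [520.55  170.829   1.649  -2.396] 2.616565141808314
knob [ 0.463 -0.297  0.101] [ 0.455 -0.306  0.092] [ 0.47  -0.289  0.106]
side box [ 529.869 -182.599    1.508    1.102] 5.271155642494911
side cover [521.348 169.336   1.62    1.644] 3.0315869097149606
knob [ 0.46  -0.302  0.103] [ 0.453 -0.31   0.092] [ 0.47  -0.292  0.107]
```

Request:
{"name": "step_arm", "arguments": {"fingers": [0,0,0,0,0,0,0], "travel": [[0,0,0],[0,0,0],[0,0,0],[0,0,0],[0,0,0],[0,0,0],[0,0,0]], "twist": [0.055,0.055,0.055,0.055,0.055,0.055,0.055], "force": 30}}

```text
time_s: 2.38
position: [0.2277, 0.5006, 0.2313]
tool_rot: [[0.071, 0.997, 0.0], [0.997, -0.071, -0.0], [-0.0, 0.0, -1.0]]
ft_force: [-0.2, -0.4, -0.1]
grip_width: 0.0428
gripper_force: 0.0
```

```bash
cat > go.py <<'E'
import sys,numpy as np
from rig import monitor
s=monitor.observe();R=s["tool_rot"];t=np.array(list(map(float,sys.argv[1:4])))
d=R.T@(t-s["position"])*10
print("t",round(s["time_s"],2),"pos",s["position"].round(4),"yang",np.degrees(np.arctan2(R[1,1],R[0,1])).round(2),"w",round(s["grip_width"],4),"F",s["ft_force"].round(1),"delta100mm",d.round(3))
E
python3 go.py .462 -.299 .20
```

```text
t 2.38 pos [0.2277 0.5006 0.2313] yang -4.08 w 0.0428 F [-0.2 -0.4 -0.1] delta100mm [-7.809  2.906  0.313]
```

Request:
{"name": "step_arm", "arguments": {"fingers": [0,0,0,0,0,0,0,0,0,0], "travel": [[-0.5,0.22,0],[-0.5,0.22,0],[-0.5,0.22,0],[-0.5,0.22,0],[-0.5,0.22,0],[-0.5,0.2,0],[-0.5,0.2,0],[-0.5,0.2,0],[-0.5,0.2,0],[-0.5,0.2,0]], "twist": [0,0,0,0,0,0,0,0,0,0]}}

```text
time_s: 3.62
position: [0.4048, -0.0139, 0.2316]
tool_rot: [[0.066, 0.998, 0.001], [0.998, -0.066, -0.0], [-0.0, 0.001, -1.0]]
ft_force: [1.4, 0.3, 0.1]
grip_width: 0.043
gripper_force: 0.0
```

Request:
{"name": "step_arm", "arguments": {"fingers": [0,0,0,0,0,0,0,0], "travel": [[-0.5,0.17,0],[-0.5,0.17,0],[-0.5,0.15,0.05],[-0.5,0.15,0.05],[-0.4,0.15,0.1],[-0.3,0.1,0.1],[0,0,0],[0,0,0]], "twist": [0,0,0,0,0,0,0,0]}}

```text
time_s: 4.62
position: [0.4755, -0.2866, 0.2015]
tool_rot: [[0.065, 0.998, -0.0], [0.998, -0.065, 0.0], [0.0, -0.0, -1.0]]
ft_force: [0.8, 0.3, 0.3]
grip_width: 0.043
gripper_force: 0.0
```

```bash
python3 go.py .462 -.299 .08
```

```text
t 4.62 pos [ 0.4755 -0.2866  0.2015] yang -3.74 w 0.043 F [0.8 0.3 0.3] delta100mm [-0.132 -0.127  1.215]
```

Request:
{"name": "step_arm", "arguments": {"fingers": [0,0,0,0,0,0,0.4,0.8,1,1], "travel": [[-0.13,-0.13,0.2],[0,0,0.3],[0,0,0.3],[0,0,0.25],[0,0,0.16],[0,0,0],[0,0,0],[0,0,0],[0,0,0],[0,0,0]], "twist": [0,0,0,0,0,0,0,0,0,0]}}

```text
time_s: 5.88
position: [0.4624, -0.2997, 0.0815]
tool_rot: [[0.065, 0.998, 0.002], [0.998, -0.065, -0.002], [-0.001, 0.002, -1.0]]
ft_force: [2.4, 0.1, 6.3]
grip_width: 0.017
gripper_force: 30.1
```

```bash
python3 go.py .528 -.390 .08
```

```text
t 5.88 pos [ 0.4624 -0.2997  0.0815] yang -3.74 w 0.017 F [2.4 0.1 6.3] delta100mm [-0.858  0.713  0.018]
```

Request:
{"name": "step_arm", "arguments": {"fingers": [1,1,1,1,1,1,1,1,1,1], "travel": [[-0.097,0.035,-0.02],[-0.097,0.035,0],[-0.097,0.054,0],[-0.097,0.054,0],[-0.088,0.069,0],[-0.088,0.069,0],[-0.075,0.082,0],[-0.075,0.082,0],[-0.062,0.092,0],[-0.062,0.092,0]], "twist": [0,0,0,0,0,0,0,0,0,0]}}

```text
time_s: 7.12
position: [0.5205, -0.3911, 0.0819]
tool_rot: [[0.067, 0.998, -0.005], [0.998, -0.067, -0.004], [-0.005, -0.004, -1.0]]
ft_force: [-10.3, -9.9, -7.7]
grip_width: 0.0168
gripper_force: 30.5
```

Request:
{"name": "step_arm", "arguments": {"fingers": [1,0,0,0,0,0,0,0], "travel": [[0,0,0],[0,0,0],[0,0,0],[0,0,-0.2],[0,0,-0.4],[0,0,-0.5],[0,0,-0.3],[0,0,0]], "twist": [0,0,0,0,0,0,0,0]}}

```text
time_s: 8.12
position: [0.5234, -0.3878, 0.2255]
tool_rot: [[0.065, 0.998, 0.004], [0.998, -0.065, -0.005], [-0.004, 0.005, -1.0]]
ft_force: [0.0, 0.2, -1.1]
grip_width: 0.0423
gripper_force: 0.0
```

```bash
python3 go.py .521 .170 .22; python3 - <<'E'
from fit import *
d=optics.get_image("side")[1];C=cloud("side",d);m=(C[...,2]>.092)&(C[...,2]<.115)&(np.hypot(C[...,0]-.523,C[...,1]+.387)<.04)&(d>0);print("knob",np.median(C[m],0))
E
```

```text
t 8.12 pos [ 0.5234 -0.3878  0.2255] yang -3.73 w 0.0423 F [ 0.   0.2 -1.1] delta100mm [ 5.565 -0.387  0.03 ]
knob [ 0.51886788 -0.38649351  0.104114  ]
```

Request:
{"name": "step_arm", "arguments": {"fingers": [-1,-1,-1,-1,-1,-1,-1,-1,-1,-1], "travel": [[0.4,-0.03,0],[0.55,-0.04,0],[0.6,-0.04,0],[0.6,-0.04,0],[0.6,-0.04,0],[0.6,-0.04,0],[0.6,-0.04,0],[0.6,-0.04,0],[0.6,-0.04,0],[0.4,-0.03,0]], "twist": [0,0,0,0,0,0,0,0,0,0]}}

```text
time_s: 9.43
position: [0.52, 0.1715, 0.221]
tool_rot: [[0.064, 0.998, -0.002], [0.998, -0.064, 0.0], [-0.0, -0.002, -1.0]]
ft_force: [0.7, 0.2, 0.6]
grip_width: 0.0855
gripper_force: 0.0
```

Request:
{"name": "step_arm", "arguments": {"fingers": [-1,-1,-1], "travel": [[0,0,0],[0,0,0],[0,0,0]], "twist": [-0.041,0,0]}}

```text
time_s: 9.8
position: [0.5208, 0.1686, 0.2217]
tool_rot: [[-0.06, 0.998, -0.001], [0.998, 0.06, -0.0], [-0.0, -0.001, -1.0]]
ft_force: [0.6, -0.2, 0.1]
grip_width: 0.0856
gripper_force: 0.0
```

```bash
python3 go.py .521 .170 .025
```

```text
t 9.8 pos [0.5208 0.1686 0.2217] yang 3.46 w 0.0856 F [ 0.6 -0.2  0.1] delta100mm [0.014 0.005 1.967]
```

Request:
{"name": "step_arm", "arguments": {"fingers": [-1,-1,-1,-1,-1,-1,-1,-1,-1], "travel": [[0.014,0,0.3],[0,0,0.4],[0,0,0.4],[0,0,0.4],[0,0,0.25],[0,0,0.15],[0,0,0.1],[0,0,0.08],[0,0,0]], "twist": [0,0,0,0,0,0,0,0,0]}}

```text
time_s: 10.92
position: [0.5209, 0.1703, 0.0143]
tool_rot: [[-0.063, 0.998, -0.0], [0.998, 0.063, 0.0], [0.0, -0.0, -1.0]]
ft_force: [0.8, 1.3, -0.2]
grip_width: 0.0852
gripper_force: 0.0
```

Request:
{"name": "step_arm", "arguments": {"fingers": [0,0.4,1,1,1,1], "travel": [[0,0,0],[0,0,0],[0,0,0],[0,0,0],[0,0,0],[0,0,0]], "twist": [0,0,0,0,0,0], "force": 40}}

```text
time_s: 11.68
position: [0.5211, 0.1704, 0.0151]
tool_rot: [[-0.063, 0.998, 0.001], [0.998, 0.063, 0.0], [0.0, 0.001, -1.0]]
ft_force: [-1.5, 0.4, 5.8]
grip_width: 0.0591
gripper_force: 43.8
```

```bash
python3 go.py .521 .170 .2;  python3 - <<'E'
from h import *
p,d=optics.get_image("side");cv2.imwrite("pics/g1.png",cv2.resize(p[150:260,180:330],None,fx=5,fy=5,interpolation=2))
E
```

```text
t 11.68 pos [0.5211 0.1704 0.0151] yang 3.63 w 0.0591 F [-1.5  0.4  5.8] delta100mm [-0.004  0.    -1.849]
```

View pics/g1.png

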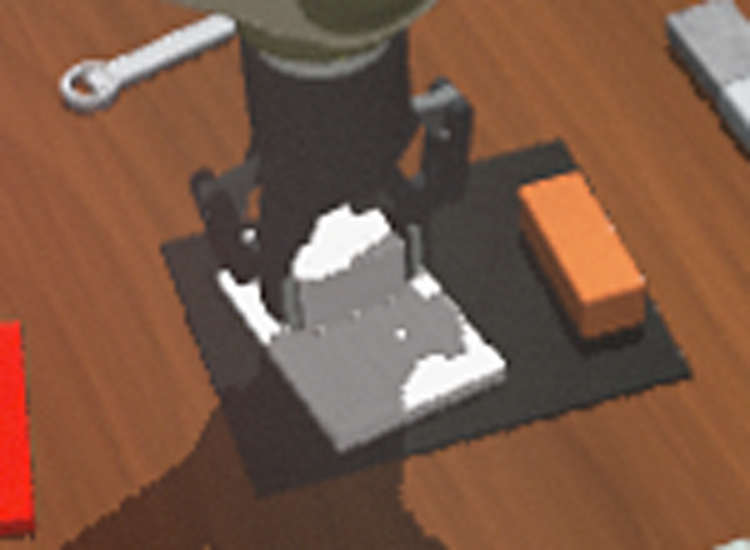

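Request:
{"name": "step_arm", "arguments": {"fingers": [1,1,1,1,1,1], "travel": [[0,0,-0.15],[0,0,-0.3],[0,0,-0.4],[0,0,-0.4],[0,0,-0.3],[0,0,0]], "twist": [0,0,0,0,0.04,0]}}

```text
time_s: 12.48
position: [0.5216, 0.1705, 0.1715]
tool_rot: [[0.061, 0.998, 0.005], [0.998, -0.061, 0.0], [0.001, 0.005, -1.0]]
ft_force: [-0.1, 0.1, -3.5]
grip_width: 0.0589
gripper_force: 44.9
```

Request:
{"name": "step_arm", "arguments": {"fingers": [1,1,1,1,1,1,1,1,1,1], "travel": [[-0.3,0.02,0],[-0.4,0.02,0],[-0.5,0.02,0],[-0.5,0.02,0],[-0.5,0.02,0],[-0.5,0.02,0],[-0.4,0.02,0],[-0.3,0.02,0],[-0.2,0,0],[0,0,0]], "twist": [0,0,0,0,0,0,0,0,0,0]}}

```text
time_s: 13.72
position: [0.514, -0.1905, 0.1683]
tool_rot: [[0.063, 0.998, -0.001], [0.998, -0.063, 0.001], [0.001, -0.001, -1.0]]
ft_force: [-0.1, -0.0, -3.0]
grip_width: 0.0589
gripper_force: 44.7
```

```bash
python3 go.py .5287 -.1967 .13; python3 - <<'E'
from fit import *
np.set_printoptions(precision=3,suppress=True)
s=monitor.observe()["position"]*1000
for n in("top","side"):
    p,d=optics.get_image(n);cv2.imwrite(f"pics/h_{n}.png",p)
    np.savez(f"v1{n}.npz",p=p,d=d)
    print(n,*fit(n,d,"cover",[s[0],s[1],1.51,0],base=s[2]-11))
E
```

```text
t 13.72 pos [ 0.514  -0.1905  0.1683] yang -3.59 w 0.0589 F [-0.1 -0.  -3. ] delta100mm [-0.053  0.151  0.383]
top [ 602.028 -331.033    1.934   -5.781] 3.0
side [ 600.348 -301.569    1.65     6.972] 2.990110828263174
```

Request:
{"name": "step_arm", "arguments": {"fingers": [1,1,1,1], "travel": [[-0.05,0.15,0.2],[0,0,0.38],[0,0,0.1],[0,0,0]], "twist": [0,0,0,0]}}

```text
time_s: 14.32
position: [0.5291, -0.1953, 0.1015]
tool_rot: [[0.061, 0.998, -0.0], [0.998, -0.061, 0.0], [0.0, -0.001, -1.0]]
ft_force: [-0.9, -0.9, -3.1]
grip_width: 0.0592
gripper_force: 44.8
```

```bash
python3 go.py .5287 -.1967 .1; python3 - <<'E'
from fit import *
np.set_printoptions(precision=3,suppress=True)
s=monitor.observe()["position"]
im=[]
for n in("top","side"):
    p,d=optics.get_image(n);np.savez(f"v1{n}.npz",p=p,d=d)
    # predicted cover corners, centre at TCP, yaw 1.508, underside z=s-.011
    c,q=np.cos(1.508),np.sin(1.508);L=np.array([[-75,-45],[55,-45],[55,-33],[75,-33],[75,33],[55,33],[55,45],[-75,45]])/1000
    W=np.c_[s[0]+c*L[:,0]-q*L[:,1],s[1]+q*L[:,0]+c*L[:,1],np.full(8,s[2]-.011+.003)]
    u=proj(n,W);x0,y0=u.mean(0).astype(int)-[70,70];k=cv2.resize(p[y0:y0+140,x0:x0+140],None,fx=2.85,fy=2.85,interpolation=2)
    k=cv2.resize(p[y0:y0+140,x0:x0+140],(399,399),interpolation=2);cv2.polylines(k,[((u-[x0,y0])*2.85).astype(np.int32)],True,(0,0,255),1);im.append(k)
cv2.imwrite("pics/k1.png",np.hstack(im))
E
```

```text
t 14.32 pos [ 0.5291 -0.1953  0.1015] yang -3.52 w 0.0592 F [-0.9 -0.9 -3.1] delta100mm [-0.015 -0.003  0.015]
```

View pics/k1.png

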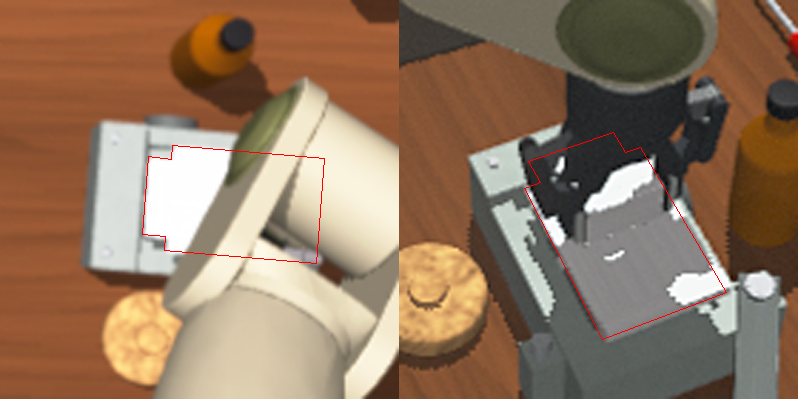

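Request:
{"name": "step_arm", "arguments": {"fingers": [1,1,1,1], "travel": [[-0.034,-0.002,0.1],[0,0,0.1],[0,0,0.06],[0,0,0]], "twist": [0,0,0,0]}}

```text
time_s: 14.92
position: [0.5284, -0.1991, 0.0747]
tool_rot: [[0.062, 0.998, -0.001], [0.998, -0.062, 0.001], [0.001, -0.001, -1.0]]
ft_force: [-0.5, 0.2, -3.7]
grip_width: 0.0593
gripper_force: 44.9
```

Request:
{"name": "step_arm", "arguments": {"fingers": [1,1,1], "travel": [[0,0,0.02],[0,0,0.02],[0,0,0]], "twist": [0,0,0]}}

```text
time_s: 15.3
position: [0.5286, -0.1992, 0.0713]
tool_rot: [[0.062, 0.998, -0.0], [0.998, -0.062, 0.0], [0.0, -0.0, -1.0]]
ft_force: [-0.9, -0.5, -3.5]
grip_width: 0.0592
gripper_force: 44.9
```

Request:
{"name": "step_arm", "arguments": {"fingers": [1,1,1], "travel": [[0,0,0.01],[0,0,0.01],[0,0,0]], "twist": [0,0,0]}}

```text
time_s: 15.68
position: [0.5288, -0.199, 0.0701]
tool_rot: [[0.062, 0.998, 0.001], [0.998, -0.062, -0.0], [-0.0, 0.001, -1.0]]
ft_force: [-1.0, 4.3, 5.8]
grip_width: 0.0595
gripper_force: 46.0
```

```bash
python3 go.py .5287 -.1987 .068
```

```text
t 15.68 pos [ 0.5288 -0.199   0.0701] yang -3.56 w 0.0595 F [-1.   4.3  5.8] delta100mm [ 0.003 -0.001  0.021]
```

Request:
{"name": "step_arm", "arguments": {"fingers": [1,1,1,1], "travel": [[0,0,0.01],[0,0,0.01],[0,0,0],[0,0,0]], "twist": [0,0,0,0]}}

```text
time_s: 16.18
position: [0.5291, -0.1985, 0.0684]
tool_rot: [[0.062, 0.998, 0.001], [0.998, -0.062, 0.0], [0.0, 0.001, -1.0]]
ft_force: [-1.3, 6.8, 8.4]
grip_width: 0.0595
gripper_force: 46.4
```

Request:
{"name": "step_arm", "arguments": {"fingers": [1,1,1,1], "travel": [[0,0,0.01],[0,0,0.01],[0,0,0],[0,0,0]], "twist": [0,0,0,0]}}

```text
time_s: 16.68
position: [0.5293, -0.1983, 0.0664]
tool_rot: [[0.062, 0.998, 0.002], [0.998, -0.062, 0.001], [0.001, 0.002, -1.0]]
ft_force: [0.5, 8.3, 6.8]
grip_width: 0.0592
gripper_force: 46.6
```

```bash
python3 go.py .5287 -.1987 .068; python3 - <<'E'
from fit import *
p,d=optics.get_image("side");a=cv2.resize(p[230:390,260:410],(750,800)[:1]+(600,),interpolation=2)
cv2.imwrite("pics/k2.png",cv2.resize(p[240:390,255:405],(600,600),interpolation=2))
# heights of plate behind rib along box x (side cam), median by x
C=cloud("side",d)*1000;c,s=np.cos(1.5085),np.sin(1.5085);X=C[...,0]-529.5;Y=C[...,1]+183.7;x=c*X+s*Y;y=-s*X+c*Y
for a in range(-96,64,6):
    m=(x>a)&(x<a+6)&(abs(y)<25)&(C[...,2]<80)&(C[...,2]>40);print(a+3,m.sum(),np.median(C[...,2][m]).round(1),end=' | ')
E
```

```text
t 16.68 pos [ 0.5293 -0.1983  0.0664] yang -3.54 w 0.0592 F [0.5 8.3 6.8] delta100mm [-0.004 -0.005 -0.016]
-93 149 63.0 | -87 72 71.0 | -81 69 70.7 | -75 48 67.7 | -69 64 66.3 | -63 67 65.6 | -57 72 65.2 | -51 64 65.3 | -45 66 64.7 | -39 64 64.0 | -33 64 63.9 | -27 65 63.1 | -21 134 70.8 | -15 0 nan | -9 0 nan | -3 0 nan | 3 0 nan | 9 0 nan | 15 14 61.7 | 21 17 59.8 | 27 5 58.7 | 33 0 nan | 39 0 nan | 45 4 57.8 | 51 1 57.5 | 57 0 nan | 63 14 69.6 |
  return _methods._mean(a, axis=axis, dtype=dtype,
  ret = ret.dtype.type(ret / rcount)
```

View pics/k2.png

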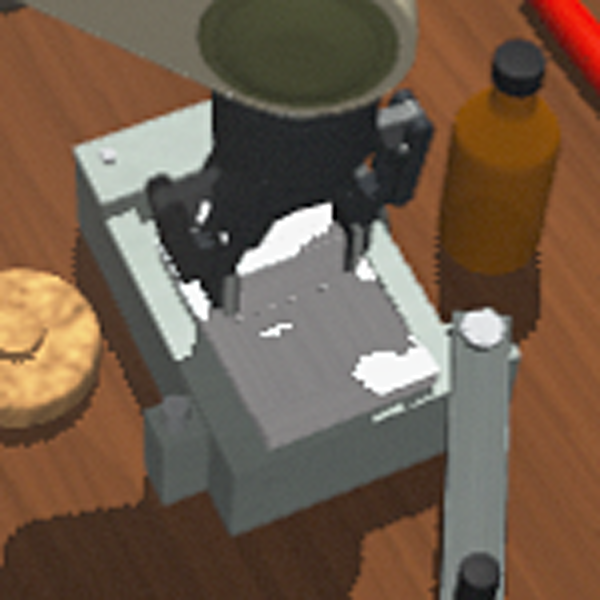

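Request:
{"name": "step_arm", "arguments": {"fingers": [1,1,1,1,1,1], "travel": [[0,0,-0.008],[0.02,0,0],[0.02,0,0],[0.02,0,0],[0.02,0,0],[0,0,0]], "twist": [0,0,0,0,0,0]}}

```text
time_s: 17.48
position: [0.5292, -0.1911, 0.0661]
tool_rot: [[0.062, 0.998, 0.0], [0.998, -0.062, 0.0], [0.0, 0.0, -1.0]]
ft_force: [0.9, -0.5, 1.0]
grip_width: 0.0591
gripper_force: 46.0
```

Request:
{"name": "step_arm", "arguments": {"fingers": [1,1,1], "travel": [[0.015,0,0],[0.01,0,0],[0,0,0]], "twist": [0,0,0]}}

```text
time_s: 17.85
position: [0.5293, -0.1886, 0.0661]
tool_rot: [[0.062, 0.998, -0.0], [0.998, -0.062, 0.0], [0.0, -0.0, -1.0]]
ft_force: [0.2, -0.4, -0.4]
grip_width: 0.0595
gripper_force: 45.9
```

```bash
python3 go.py .5297 -.184 .065; cat > prof.py <<'E'
from fit import *
p,d=optics.get_image("side")
C=cloud("side",d)*1000;c,s=np.cos(1.5085),np.sin(1.5085);X=C[...,0]-529.5;Y=C[...,1]+183.7;x=c*X+s*Y;y=-s*X+c*Y
for a in range(-99,64,6):
    m=(x>a)&(x<a+6)&(abs(y)<25)&(C[...,2]<80)&(C[...,2]>40)
    if m.sum()>3: print(a+3,m.sum(),np.median(C[...,2][m]).round(1),end=' | ')
m=(abs(y)<30)&(x<-60)&(C[...,2]>40);X0=x[m];Z=C[...,2][m]
E
python3 prof.py
```

```text
t 17.85 pos [ 0.5293 -0.1886  0.0661] yang -3.57 w 0.0595 F [ 0.2 -0.4 -0.4] delta100mm [0.046 0.001 0.011]
-96 177 54.9 | -90 67 60.7 | -84 138 62.6 | -78 77 70.3 | -72 67 70.5 | -66 42 68.6 | -60 71 65.8 | -54 64 65.4 | -48 62 65.0 | -42 68 64.7 | -36 63 63.8 | -30 60 63.8 | -24 69 63.0 | -18 53 63.5 | -12 147 68.5 | 24 9 60.9 | 30 21 60.0 | 36 8 60.0 |
```

Request:
{"name": "step_arm", "arguments": {"fingers": [1,1,1,1], "travel": [[0.01,0,0],[0.005,0,0],[0,0,0],[0,0,0]], "twist": [0,0,0,0]}}

```text
time_s: 18.4
position: [0.5294, -0.1872, 0.0661]
tool_rot: [[0.062, 0.998, -0.0], [0.998, -0.062, 0.0], [0.0, -0.0, -1.0]]
ft_force: [-0.9, -1.3, -0.4]
grip_width: 0.059
gripper_force: 45.9
```

Request:
{"name": "step_arm", "arguments": {"fingers": [1,1,1,1], "travel": [[0.02,0,0],[0.02,0,0],[0,0,0],[0,0,0]], "twist": [0,0,0,0]}}

```text
time_s: 18.9
position: [0.5295, -0.1831, 0.0658]
tool_rot: [[0.062, 0.998, -0.001], [0.998, -0.062, 0.001], [0.001, -0.001, -1.0]]
ft_force: [-0.1, -0.6, -3.6]
grip_width: 0.0591
gripper_force: 45.5
```

```bash
python3 go.py .5297 -.1837 .06; python3 prof.py
```

```text
t 18.9 pos [ 0.5295 -0.1831  0.0658] yang -3.57 w 0.0591 F [-0.1 -0.6 -3.6] delta100mm [-0.006  0.003  0.058]
-96 173 55.3 | -90 77 60.6 | -84 79 60.5 | -78 110 63.2 | -72 85 69.6 | -66 68 69.9 | -60 47 67.5 | -54 70 65.0 | -48 64 64.5 | -42 63 64.4 | -36 63 64.1 | -30 67 63.5 | -24 65 63.3 | -18 64 63.3 | -12 61 62.7 | -6 141 69.6 | 30 15 61.2 | 36 17 60.3 | 42 9 59.9 | 60 5 59.8 |
```

Request:
{"name": "step_arm", "arguments": {"fingers": [1,1,1,1], "travel": [[0,0,0.015],[0,0,0.01],[0,0,0],[0,0,0]], "twist": [0,0,0,0]}}

```text
time_s: 19.45
position: [0.5297, -0.1837, 0.0641]
tool_rot: [[0.062, 0.998, 0.0], [0.998, -0.062, -0.001], [-0.001, 0.001, -1.0]]
ft_force: [-2.8, -4.3, 5.5]
grip_width: 0.0594
gripper_force: 46.3
```

Request:
{"name": "step_arm", "arguments": {"fingers": [1,1,1,1], "travel": [[0,0,0.01],[0,0,0.01],[0,0,0],[0,0,0]], "twist": [0,0,0,0]}}

```text
time_s: 19.95
position: [0.5301, -0.1841, 0.0622]
tool_rot: [[0.062, 0.998, 0.001], [0.998, -0.062, -0.002], [-0.001, 0.001, -1.0]]
ft_force: [-2.6, -4.8, 5.5]
grip_width: 0.059
gripper_force: 46.5
```

```bash
python3 go.py .5297 -.1837 .06; python3 prof.py
```

```text
t 19.95 pos [ 0.5301 -0.1841  0.0622] yang -3.58 w 0.059 F [-2.6 -4.8  5.5] delta100mm [ 0.003 -0.004  0.022]
-96 168 55.6 | -90 72 60.6 | -84 79 61.1 | -78 90 61.1 | -72 64 63.7 | -66 76 63.7 | -60 45 61.3 | -54 66 59.1 | -48 71 59.1 | -42 64 59.3 | -36 67 59.0 | -30 63 58.9 | -24 64 58.5 | -18 66 58.7 | -12 68 58.5 | -6 159 68.4 | 30 18 58.4 | 36 20 57.9 | 60 4 58.7 |
```

Request:
{"name": "step_arm", "arguments": {"fingers": [1,1,1,1], "travel": [[0,0,0.01],[0,0,0.008],[0,0,0],[0,0,0]], "twist": [0,0,0,0]}}

```text
time_s: 20.5
position: [0.5303, -0.1842, 0.0608]
tool_rot: [[0.063, 0.998, 0.002], [0.998, -0.063, -0.002], [-0.002, 0.002, -1.0]]
ft_force: [-3.0, -5.0, 8.3]
grip_width: 0.059
gripper_force: 46.8
```

```bash
python3 go.py .5297 -.1837 .06; python3 prof.py
```

```text
t 20.5 pos [ 0.5303 -0.1842  0.0608] yang -3.59 w 0.059 F [-3.  -5.   8.3] delta100mm [ 0.005 -0.006  0.007]
-96 170 54.8 | -90 80 60.7 | -84 67 60.9 | -78 80 60.6 | -72 69 61.3 | -66 68 61.0 | -60 45 58.9 | -54 68 57.1 | -48 73 56.8 | -42 62 56.9 | -36 69 57.2 | -30 70 56.6 | -24 58 57.2 | -18 64 56.6 | -12 65 56.9 | -6 166 65.4 | 30 22 56.6 | 36 19 57.6 | 60 4 57.6 |
```

Request:
{"name": "step_arm", "arguments": {"fingers": [1,1,1,0.2,-0.7,-0.7,-0.7], "travel": [[0,0,0.01],[0,0,0],[0,0,0],[0,0,-0.01],[0,0,0],[0,0,0],[0,0,0]], "twist": [0,0,0,0,0,0,0]}}

```text
time_s: 21.42
position: [0.5296, -0.183, 0.0595]
tool_rot: [[0.062, 0.998, -0.0], [0.998, -0.062, 0.0], [0.0, -0.0, -1.0]]
ft_force: [0.6, 0.2, 0.9]
grip_width: 0.0725
gripper_force: 0.0
```

Request:
{"name": "step_arm", "arguments": {"fingers": [-0.7,-0.7,-0.7,-0.7,-0.7,-0.7,-0.7], "travel": [[0,0,-0.05],[0,0,-0.15],[0,0,-0.4],[0,0,-0.4],[0,0,-0.3],[0,0,0],[0,0,0]], "twist": [0,0,0,0,0,0,0]}}

```text
time_s: 22.3
position: [0.5293, -0.1831, 0.1895]
tool_rot: [[0.062, 0.998, -0.001], [0.998, -0.062, 0.0], [0.0, -0.001, -1.0]]
ft_force: [-0.1, 0.1, -0.8]
grip_width: 0.0726
gripper_force: 0.0
```

```bash
python3 go.py .5231 -.3871 .2; python3 prof.py; python3 - <<'E'
from h import *
C=cloud("side",optics.get_image("side")[1]);m=(C[...,2]>.095)&(C[...,2]<.112)&(np.hypot(C[...,0]-.52,C[...,1]+.387)<.03);print("\nknob",np.median(C[m],0),m.sum())
E
```

```text
t 22.3 pos [ 0.5293 -0.1831  0.1895] yang -3.57 w 0.0726 F [-0.1  0.1 -0.8] delta100mm [-2.04   0.065 -0.106]
-96 175 55.0 | -90 73 60.7 | -84 83 60.7 | -78 68 60.5 | -72 67 61.3 | -66 72 61.2 | -60 42 58.9 | -54 71 56.8 | -48 64 56.6 | -42 66 56.7 | -36 74 56.6 | -30 67 56.9 | -24 65 57.0 | -18 62 57.0 | -12 63 57.4 | -6 168 66.6 | 24 13 58.0 | 30 55 57.5 | 36 54 57.1 | 42 63 57.0 | 48 64 57.0 | 54 52 57.4 | 60 69 57.3 | 66 127 66.4 | 
knob [ 0.51879168 -0.3865764   0.10422118] 101
```

Request:
{"name": "step_arm", "arguments": {"fingers": [0,0,0,0,0,0], "travel": [[-0.4,0.01,0],[-0.5,0.01,0],[-0.5,0.01,0],[-0.4,0.01,0],[-0.24,0.015,0],[0,0,0]], "twist": [0,0,0,0,0,0], "force": 30}}

```text
time_s: 23.15
position: [0.5218, -0.3884, 0.1883]
tool_rot: [[0.064, 0.998, -0.002], [0.998, -0.064, 0.002], [0.001, -0.002, -1.0]]
ft_force: [-0.0, -0.3, -0.5]
grip_width: 0.0426
gripper_force: 0.0
```

Request:
{"name": "step_arm", "arguments": {"fingers": [0,0,0,0,0.4,0.8,1,1], "travel": [[0,0,0.4],[0,0,0.4],[0,0,0.26],[0,0,0],[0,0,0],[0,0,0],[0,0,0],[0,0,0]], "twist": [0,0,0,0,0,0,0,0]}}

```text
time_s: 24.15
position: [0.523, -0.3875, 0.0854]
tool_rot: [[0.062, 0.998, 0.002], [0.998, -0.062, -0.002], [-0.002, 0.002, -1.0]]
ft_force: [0.8, 1.1, 5.7]
grip_width: 0.017
gripper_force: 29.7
```

```bash
python3 go.py .462 -.299 .085; python3 - <<'E'
import numpy as np
from rig import monitor
s=monitor.observe();p=s["position"][:2]*1000;R=s["tool_rot"][:2,:2]
h=np.array([600.2,-268.]);v=p-h;r=np.hypot(*v);a0=np.degrees(np.arctan2(v[1],v[0]))%360;print(r,a0)
A=np.linspace(a0,176.4,21);P=h+r*np.c_[np.cos(np.radians(A)),np.sin(np.radians(A))]
print((np.diff(P,axis=0)@R/100).round(3).tolist())
E
```

```text
t 24.15 pos [ 0.523  -0.3875  0.0854] yang -3.57 w 0.017 F [0.8 1.1 5.7] delta100mm [ 0.845 -0.664  0.001]
142.2416769190053 237.12872281846484
[[0.039, -0.065], [0.042, -0.063], [0.045, -0.06], [0.048, -0.058], [0.051, -0.055], [0.054, -0.052], [0.057, -0.049], [0.059, -0.046], [0.062, -0.043], [0.064, -0.04], [0.066, -0.036], [0.068, -0.033], [0.07, -0.029], [0.071, -0.025], [0.072, -0.022], [0.073, -0.018], [0.074, -0.014], [0.075, -0.01], [0.075, -0.006], [0.075, -0.002]]
```

Request:
{"name": "step_arm", "arguments": {"fingers": [1,1,1,1,1,1,1,1,1,1], "travel": [[0.039,-0.065,0],[0.042,-0.063,0],[0.045,-0.06,0],[0.048,-0.058,0],[0.051,-0.055,0],[0.054,-0.052,0],[0.057,-0.049,0],[0.059,-0.046,0],[0.062,-0.043,0],[0.064,-0.04,0]], "twist": [0,0,0,0,0,0,0,0,0,0]}}

```text
time_s: 25.4
position: [0.4728, -0.3329, 0.0852]
tool_rot: [[0.063, 0.998, 0.002], [0.998, -0.063, -0.003], [-0.003, 0.002, -1.0]]
ft_force: [-0.1, -2.5, 6.3]
grip_width: 0.0167
gripper_force: 30.0
```

Request:
{"name": "step_arm", "arguments": {"fingers": [1,1,1,1,1,1,1,1,1], "travel": [[0.066,-0.036,0],[0.068,-0.033,0],[0.07,-0.029,0],[0.071,-0.025,0],[0.072,-0.022,0],[0.073,-0.018,0],[0.074,-0.014,0],[0.04,-0.006,0],[0,0,0]], "twist": [0,0,0,0,0,0,0,0,0]}}

```text
time_s: 26.52
position: [0.4586, -0.278, 0.0851]
tool_rot: [[0.062, 0.998, 0.003], [0.998, -0.062, -0.002], [-0.002, 0.003, -1.0]]
ft_force: [2.4, -1.1, 6.9]
grip_width: 0.0165
gripper_force: 30.1
```

```bash
python3 go.py .4583 -.2591 .085
```

```text
t 26.52 pos [ 0.4586 -0.278   0.0851] yang -3.58 w 0.0165 F [ 2.4 -1.1  6.9] delta100mm [ 0.188 -0.015  0.   ]
```

Request:
{"name": "step_arm", "arguments": {"fingers": [1,1,1,1,1], "travel": [[0.05,-0.005,0],[0.05,-0.004,0],[0.04,-0.003,0],[0.02,-0.002,0],[0,0,0]], "twist": [0,0,0,0,0]}}

```text
time_s: 27.15
position: [0.4587, -0.2642, 0.0851]
tool_rot: [[0.063, 0.998, 0.004], [0.998, -0.063, -0.007], [-0.006, 0.005, -1.0]]
ft_force: [2.6, -10.3, 3.1]
grip_width: 0.0166
gripper_force: 29.9
```

Request:
{"name": "step_arm", "arguments": {"fingers": [1,1,1], "travel": [[0.02,0,0],[0.015,0,0],[0,0,0]], "twist": [0,0,0]}}

```text
time_s: 27.52
position: [0.4588, -0.2629, 0.0853]
tool_rot: [[0.062, 0.998, 0.004], [0.998, -0.062, -0.011], [-0.011, 0.005, -1.0]]
ft_force: [0.2, -20.8, 1.3]
grip_width: 0.0168
gripper_force: 29.5
```

```bash
python3 go.py .4583 -.2591 .085
```

```text
t 27.52 pos [ 0.4588 -0.2629  0.0853] yang -3.55 w 0.0168 F [  0.2 -20.8   1.3] delta100mm [ 0.038 -0.007  0.002]
```

Request:
{"name": "step_arm", "arguments": {"fingers": [0.5,0,0,0,0,0,0,0,0], "travel": [[0,0,0],[0,0,0],[0,0,0],[0,0,-0.1],[0,0,-0.3],[0,0,-0.5],[0,0,-0.4],[0,-0.5,0],[0,-0.3,0]], "twist": [0,0,0,0,0,0,0,0,0]}}

```text
time_s: 28.65
position: [0.3763, -0.2524, 0.2148]
tool_rot: [[0.062, 0.998, 0.001], [0.998, -0.062, -0.001], [-0.001, 0.001, -1.0]]
ft_force: [1.0, 0.4, -0.6]
grip_width: 0.0428
gripper_force: 0.0
```

Request:
{"name": "step_arm", "arguments": {"fingers": [0,0,0,0,0,0], "travel": [[0.5,0,0],[0.5,0,0],[0.5,0,0],[0.5,0,0],[0.3,0,0],[0,0,0]], "twist": [0,0,0,0,0,0]}}

```text
time_s: 29.4
position: [0.3918, -0.0218, 0.2145]
tool_rot: [[0.059, 0.998, 0.001], [0.998, -0.059, -0.0], [-0.0, 0.001, -1.0]]
ft_force: [1.5, 0.3, 0.3]
grip_width: 0.0431
gripper_force: 0.0
```

```bash
python3 go.py .4583 -.2591 .085; python3 prof.py; python3 - <<'E'
from h import *
im=[]
for n,(r,c) in dict(top=(165,320),side=(240,255)).items():
    p,d=optics.get_image(n);im.append(cv2.resize(p[r:r+140,c:c+140],(400,400),interpolation=2))
    C=cloud(n,d);m=(C[...,2]>.095)&(C[...,2]<.112)&(np.hypot(C[...,0]-.458,C[...,1]+.26)<.03)&(d>0);k=np.median(C[m],0) if m.any() else None
    if k is not None: print("\nknob",k, "angle rad",np.arctan2(k[1]+.268,k[0]-.6004)%(2*np.pi)-1.509-np.pi/2)
cv2.imwrite("pics/f1.png",np.hstack(im))
E
```

```text
t 29.4 pos [ 0.3918 -0.0218  0.2145] yang -3.38 w 0.0431 F [1.5 0.3 0.3] delta100mm [-2.33   0.803  1.295]
-96 198 57.8 | -90 104 69.6 | -84 81 70.7 | -78 67 70.7 | -72 68 70.9 | -66 40 69.7 | -60 14 57.8 | -54 70 57.3 | -48 71 57.3 | -42 65 56.8 | -36 72 57.0 | -30 63 57.0 | -24 61 57.1 | -18 67 56.7 | -12 64 57.1 | -6 172 67.0 | 24 10 58.8 | 30 60 57.9 | 36 52 57.3 | 42 61 57.2 | 48 53 57.5 | 54 57 57.2 | 60 67 57.4 | 66 124 66.3 | 
knob [ 0.45927069 -0.25824529  0.10092694] angle rad -0.007212839683026662

knob [ 0.4577769  -0.26111178  0.10417456] angle rad 0.013537143955384856
```

View pics/f1.png

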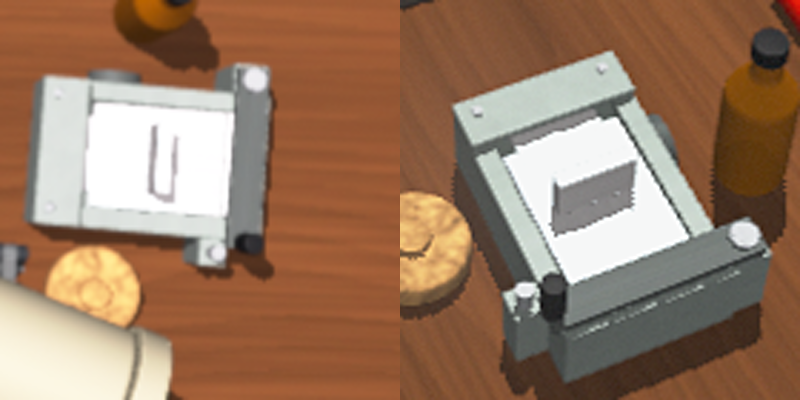

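The cover lies flat in the recess with its tongue under the lip. The bar (knob at about 245,240 in the left half) lies against the stop post at an angle near 0, and the bystanders are untouched.

```bash
python3 -c "
from rig import close_job
print(close_job())"
```

```text
the job is handed in; nothing more can be done
None
```

The cover is hooked under the lip and lies flat in its recess, and the bar is closed to within about 0.01 rad of its stop by the cameras. I handed the job in at about 30 s; it returned no verdict.

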